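Find the release notch on the findings case and press its key

TASK

The drawer of the blue findings case is locked by a key hidden in a notch somewhere along the raised yellow ridge on the case's front top edge. Set a fingertip down on one of the fixed ends of the ridge, slide it along the ridge to the notch, and press the key in there fully home so that the drawer is pushed out; then take the hand away. Touch only: do not pull the drawer by hand, and leave everything else on the bench and on the case where it stands.

Things in the scene. Friction and masses are not known exactly. Their poses are not given: they have to be found in the camera images.
- case: Blue steel findings case fixed to the bench, 220 mm deep (its x) by 420 mm wide (its y), front towards its -x; origin at the centre of its underside, z up. Its flat top (deck) is 95 mm above the bench. A rigid yellow metal ridge, 26 mm wide in x (centre line x = -97 mm), runs along the front top edge over the full width; its top is 115 mm above the bench, 20 mm above the deck.
- ridge_left (a point): Point on top of the fixed left end of the ridge, on its centre line (case y = +115 mm, world z = 115 mm); axes as the case's. The ridge's ends (case |y| above 85 mm) are fixed parts of the case; between them (|y| below 85 mm) lies a separate bar, 0.3 mm lower, with the notch.
- ridge_right (a point): Point on top of the fixed right end of the ridge, on its centre line (case y = -115 mm, world z = 115 mm); axes as the case's. The one notch in the bar is 46 mm long in y, open to front and back; its centre lies somewhere between case y = -55 and +55 mm, differs every time and is not given: find it by touch or by eye.
- key (a joint): The key, a flat black plate 41 mm (y) by 22 mm (x), lies in the notch, its top 5.2 mm below the bar's top. The value is how far it is pressed straight down, in m: 0 at rest, 0.008 fully home (a rigid stop). It takes about 3 to 5 N to slide, has no return spring and stays where it is left.
- drawer (a joint): How far the drawer stands out of the front of the case (along the case's -x), in m: 0 shut, 0.020 when the key is fully home. The wooden drawer front (388 mm wide, from 11 to 81 mm above the bench) is linked to the key and moves out 2.5 mm for each mm of key travel.
- jar: Closed glass jar with a white lid, 60 mm across, 90 mm tall, standing on the bench; origin at the centre of its underside. Leave it.
- block: Steel doming block, a 56 x 56 x 50 mm cube with round marks on top, on the bench; origin at the centre of its underside. Leave it.
- mandrel: Steel ring mandrel, a slim cone 130 mm tall on a round foot 56 mm across, standing on the bench; origin at the centre of its underside. Leave it.
- hammer: Small hammer lying on the bench, 260 mm long; origin at the middle of its length. Leave it.
- driver: Screwdriver lying on the bench, 200 mm long; origin at the middle of its length. Leave it.
- tin: Open brass cup, 52 mm across, 40 mm tall, on the left part of the case's deck; origin at the centre of its underside. Leave it.
- burs: Round wooden bur stand, 44 mm across, 42 mm tall with its pins, on the right part of the case's deck; origin at the centre of its underside. Leave it.

How it is judged:
On the way, in this order (a step that is already met when the one before it is completed fails the run):
1. a fingertip is set down on one of the fixed ends of the ridge (contact force between the fingers and case above 0.5 N and value of joint key below 0.001 m), for 0.1 s.
2. the fingertip slides on the middle bar of the ridge, the key not yet pressed (contact force between the fingers and bar above 0.3 N and value of joint key below 0.001 m), for 0.1 s.
3. a finger presses the key in the notch fully home (contact force between the fingers and key above 0.5 N and value of joint key above 0.0068 m), for 0.1 s.
At the end, for the whole second after the job is handed in: The key is pressed at least 6.5 of its 8 mm and the drawer stands at least 16 mm out (value of joint key above 0.0065 m and value of joint drawer above 0.016 m); the robot touches nothing.
It fails at once if the fingers push or pull the drawer itself (contact force between the fingers and drawer above 1 N).
It fails at once if a bystander is lifted, carried or moved more than 15 mm (distance of any of jar, block, mandrel, hammer, driver, tin, burs from where it was at the start of the episode above 0.015 m).
It also fails if it takes over 54 s, if anything falls off the work surface, if the arm or the gripper's body presses on something with over 40 N, if the wrist force passes 120 N, or if a joint passes its speed limit or range.

ROBOT

A 6-joint arm with a two-finger parallel gripper is mounted at the origin on the work surface. World frame = base frame: x ahead of the robot, y to its left, z up, the work surface at z = 0. Lengths are in m, angles in rad, forces in N, time in s.
With the tool pointing down it reaches from about 0.35 to 0.775 m from the base axis. Payload 5.5 kg.
Tool frame: the origin (TCP) lies on the centre line of the jaws, within the pads' length; the fingertips stand 22 mm ahead of it and the grasp point (between the pads) lies 3 mm ahead of it; z points along the fingers, y is the line along which they close (so a half turn about z gives the same grasp; the last joint's range is limited). The gripper opens to 85 mm and grips with 20 to 120 N. Pads are 22 mm wide; open, the fingers measure 114 mm over their backs; the gripper's body (76 mm by 85 mm) begins 54 mm behind the grasp point. The pads swing forward as they close: fully open they stand 13 mm farther back than shut.
Start: joints at [-1.253, 0.313, 0.046, 1.304, 0, 1.431], TCP at [0.254, -0.516, 0.225] pointing down, gripper open.
Joint ranges: [-2.76, 2.76], [-0.86, 1.69], [-1.03, 1.26], [-2.2, 2.34], [-1.47, 1.5], [-3.14, 3.14]. Speed limits (rad/s): [2.57, 2.57, 3.14, 3.14, 3.14, 3.14].

INTERFACE

Orientations are given as a 3x3 rotation matrix whose columns are the frame's x, y, z axes.
In Python, from workcell import env, camera gives the robot as it stands.
- The arm moves only by the shell command python3 -m handwheel 'ROWS' [FORCE]. ROWS is JSON, a list of rows, each a list of 7 numbers: the opening, from 0 (shut) to 1 (fully open), then the shift along the tool's x, y, z in m, then the turn, a rotation vector about the tool's x, y, z in rad. A call has exactly 5 rows; each row shifts and turns the commanded pose from where the row before left it, along the tool's axes as they then stand; what a row does not reach is not made up. A row lasts 1/8 s, in which the tool goes at most 62.5 mm and 10.7 degrees, less where a joint would pass 70% of its speed; a pose out of reach is approached as far as the arm can. A call with a gripper value outside its range is refused whole. The fingers move at their own pace and stop on an object; FORCE is the grip in N (left out, the last holds). Time passes only in rows, so rows that do not move let the fingers close, or fill a call up. It gives the time, the measured TCP pose, the force, the opening and the grip force at its end, in the units of the state.
- env.sense(): the state, without advancing time (a new reading comes with each control period).
- camera(name): name is "side" or "top" or "wrist"; returns a dict with "img" (384x512x3 uint8, red, green, blue), "intrinsics" (3x3 intrinsics, pixels), "R" (3x3) and "t" (3): a world point X has camera coordinates R X + t; the wrist camera has in their place "mount" (4x4, takes a point from camera to tool coordinates, whose origin is the TCP and whose axes are the flange's). Camera axes: x right, y down, z forward; pixel columns grow to the right and rows downward; lengths in m; the calibration is good to about 2 mm. A picture is of the moment at which its call begins: read the wrist's pose just before it. There is no depth.
- env.sign_off(): hands the job in; it is judged then, once.
The state is a dict: "t": time; "joints": joint angles; "joint_velocities": joint speeds; "joint_torque": joint torques, N m; "ee_pos": TCP position; "eef_rot": TCP orientation; "contact_force": force on the tool from outside, world axes, zero at the start; "moment": the same for the moment, N m; "opening": finger opening in m; "grip_force": force on a finger pad.
Only numpy, scipy, OpenCV 4.12 (cv2) and the standard library are available. Lean on these libraries where they do the work, as an engineer would, in place of code of your own. Each camera call takes 0.05 s, during which the arm holds its last target. There are 200 camera calls.

## Working session

There is one attempt and no reset: what is moved stays moved. The work goes in short steps, Python scripts to look and compute and a shell command to move; the robot and the scene stay as the last step left them, time stands still between calls to the robot, and variables do not carry over. Pictures are saved under pics/ and viewed, at most 10 in all, crops included, and the job is handed in when it is done.

```bash
mkdir -p pics
cat > h.py <<'E'
import numpy as np, cv2
from workcell import env, camera
def snap(n,f):
    c=camera(n); cv2.imwrite('pics/'+f,c['img'][:,:,::-1]); return c
def px2w(c,u,v,z):
    K,R,t=map(np.array,(c['intrinsics'],c['R'],c['t'])); d=R.T@np.linalg.solve(K,[u,v,1]); o=-R.T@t
    return o+d*(z-o[2])/d[2]
E
python3 - <<'E'
from h import *
import pickle
s=env.sense(); print(s['t'],s['ee_pos'],np.round(s['eef_rot'],3),s['contact_force'],s['opening'])
a=snap('top','top.png'); b=snap('side','side.png'); pickle.dump((a,b),open('c.pkl','wb'))
E
```

```text
0.0 [ 0.2539663  -0.51528391  0.22399396] [[ 0.897  0.442 -0.001]
 [ 0.442 -0.897  0.002]
 [ 0.    -0.002 -1.   ]] [-0.4137313   0.14281869 -0.90532938] 0.08527624887962885
```

View pics/top.png

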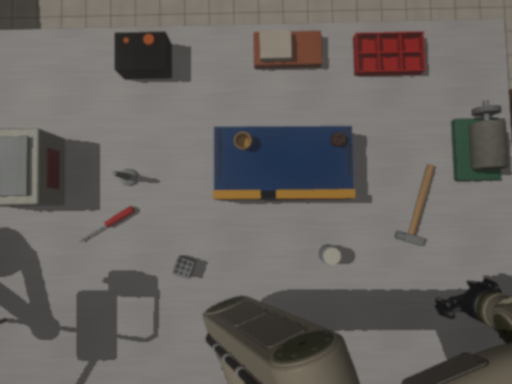

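View pics/side.png

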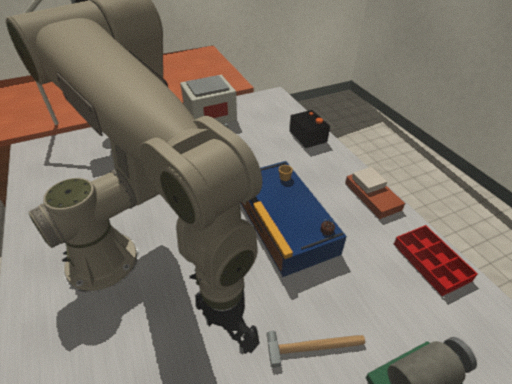

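The top view shows the blue case. Its yellow ridge runs from about (214,195) to (355,194), with a dark notch near (268,195). I'll enlarge that area.

Run:
```python
import cv2
i=cv2.imread('pics/top.png')[120:205,205:365]; cv2.imwrite('pics/crop.png',cv2.resize(i,None,fx=5,fy=5,interpolation=cv2.INTER_CUBIC))
```

```text
(no output)
```

View pics/crop.png

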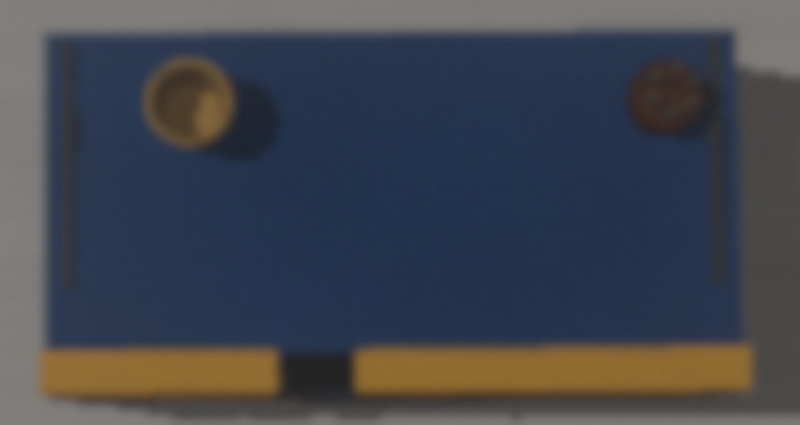

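The crop shows the ridge's left end at (41,372) and right end at (753,368). The notch spans x from 280 to 354, at y about 372.

Run:
```python
from h import *
import pickle
a,b=pickle.load(open('c.pkl','rb'))
f=lambda x,y,z=.115:px2w(a,205+(x-2)/5,120+(y-2)/5,z)
L,R,n1,n2=f(41,372),f(753,368),f(280,372),f(354,371)
print(L,R,np.linalg.norm(L-R)); y=(L-R)/np.linalg.norm(L-R); m=(L+R)/2
print('yaw',np.arctan2(-y[0],y[1]),'mid',m,'notch',n1,n2,'case y',[(p-m)@y for p in(n1,n2)])
x=np.array([y[1],-y[0],0])
for n,c in(('left',.115),('right',-.115),('startL',.1)): print(n,m+y*c)
s=env.sense();print('tcp',s['ee_pos'], 'base dist',np.hypot(*(m+y*.115)[:2]))
```

```text
[0.52681031 0.11589621 0.115     ] [ 0.51966267 -0.30487007  0.115     ] 0.4208269802244325
yaw -0.016985560019503403 mid [ 0.52323649 -0.09448693  0.115     ] notch [ 0.52361824 -0.02525512  0.115     ] [ 0.52322097 -0.06898594  0.115     ] case y [np.float64(0.06922830526656461), np.float64(0.025497049552295575)]
left [0.52518973 0.02049648 0.115     ]
right [ 0.52128324 -0.20947034  0.115     ]
startL [0.52493496 0.00549864 0.115     ]
tcp [ 0.25397576 -0.51532383  0.22408816] base dist 0.5255895367998268
```

The ridge measures 421 mm against the 420 mm given, so the calibration holds. The notch centre is at case y of about +47 mm. I'll shut the gripper, turn tool x along the ridge, and approach the right end so there's a long run over the bar.

```bash
python3 -m handwheel '[[0,0,0,0,0,0,-0.18],[0,0,0,0,0,0,-0.18],[0,0,0,0,0,0,-0.18],[0,0,0,0,0,0,-0.18],[0,0,0,0,0,0,-0.18]]' 40; python3 -m handwheel '[[0,0,0,0,0,0,-0.1],[0,0,0,0,0,0,-0.096],[0,0.03,0.03,0,0,0,0],[0,0.04,0.04,0,0,0,0],[0,0.04,0.04,0,0,0,0]]'
python3 - <<'E'
from h import *
s=env.sense();print(s['t'],s['ee_pos'],np.round(s['eef_rot'],3),s['joints'],s['opening'])
E
```

```text
t: 0.72
ee_pos: [0.254, -0.5155, 0.2244]
eef_rot: [[0.206, 0.979, -0.0], [0.979, -0.206, 0.001], [0.001, -0.001, -1.0]]
contact_force: [0.9, -0.7, 0.5]
opening: 0.0001
grip_force: 0.0
t: 1.35
ee_pos: [0.3666, -0.4066, 0.2244]
eef_rot: [[0.018, 1.0, -0.0], [1.0, -0.018, 0.001], [0.001, -0.0, -1.0]]
contact_force: [0.8, -0.8, -0.1]
opening: -0.0002
grip_force: 0.0
1.35 [ 0.36661178 -0.40657976  0.22439042] [[ 0.018  1.    -0.   ]
 [ 1.    -0.018  0.001]
 [ 0.001 -0.    -1.   ]] [-9.83742957e-01  2.60293532e-01 -2.70733587e-02  1.28417008e+00
  7.72543860e-05  6.05294123e-01] -0.00016149958137979842
```

```bash
python3 -m handwheel '[[0,0.041,0.03,0,0,0,0],[0,0.042,0.03,0,0,0,0],[0,0.042,0.03,0,0,0,0],[0,0.042,0.03,0,0,0,0],[0,0.041,0.031,0,0,0,0]]'; python3 -m handwheel '[[0,0,0,0.03,0,0,0],[0,0,0,0.03,0,0,0],[0,0,0,0.01,0,0,0],[0,0,0,0,0,0,0],[0,0,0,0,0,0,0]]'
python3 - <<'E'
from h import *
s=env.sense();print(s['ee_pos'],np.round(s['contact_force'],2))
a=snap('wrist','w1.png'); M=np.array(a['mount'])
# project expected points
K=np.array(a['intrinsics']);mid=np.array([.52324,-.09449,.115]);y=np.array([.017,1,0]);x=np.array([1,-.017,0])
for cx,cy in((-.013,-.085),(.013,-.085),(-.013,-.12),(.013,-.12),(-.013,-.21),(.013,-.21)):
  p=mid+x*cx+y*cy; pt=np.array(s['eef_rot']).T@(p-s['ee_pos']); pc=np.linalg.inv(M)@np.r_[pt,1]; q=K@pc[:3]; print(cx,cy,q[:2]/q[2],pc[2])
E
```

```text
t: 1.98
ee_pos: [0.5211, -0.2007, 0.2246]
eef_rot: [[0.017, 1.0, -0.001], [1.0, -0.017, 0.0], [0.0, -0.001, -1.0]]
contact_force: [0.2, -0.7, -0.6]
opening: 0.0001
grip_force: 0.0
t: 2.6
ee_pos: [0.5211, -0.2029, 0.1561]
eef_rot: [[0.017, 1.0, 0.002], [1.0, -0.017, -0.001], [-0.001, 0.002, -1.0]]
contact_force: [0.2, -0.2, -0.0]
opening: -0.0003
grip_force: 0.0
[ 0.52108026 -0.20293776  0.15610284] [ 0.17 -0.15 -0.  ]
-0.013 -0.085 [237.71239739 177.02781664] 0.1961142620276408
0.013 -0.085 [283.10379646 177.04863236] 0.19615642584094367
-0.013 -0.12 [238.60910452 233.48694395] 0.2059643191136556
0.013 -0.12 [281.8299618  233.49520877] 0.2060064829269585
-0.013 -0.21 [240.5642168  356.58614798] 0.23129303733483658
0.013 -0.21 [279.05249839 356.57107148] 0.2313352011481395
```

View pics/w1.png

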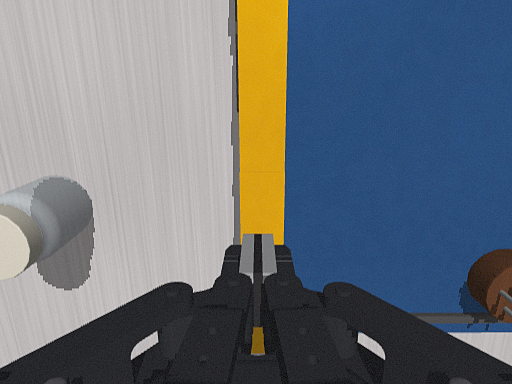

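The wrist view shows the ridge at columns 239–285 and the seam at row 171, within a few mm of my prediction. The fingertips, at columns 242–275, sit over the ridge on the fixed end. I'll lower now.

```bash
python3 -m handwheel '[[0,0,0,0.008,0,0,0],[0,0,0,0.006,0,0,0],[0,0,0,0.001,0,0,0],[0,0,0,0.001,0,0,0],[0,0,0,0,0,0,0]]';python3 -m handwheel '[[0,0,0,0.001,0,0,0],[0,0,0,0.0005,0,0,0],[0,0,0,0.0005,0,0,0],[0,0,0,0.0005,0,0,0],[0,0,0,0,0,0,0]]'
```

```text
t: 3.28
ee_pos: [0.5205, -0.2023, 0.1389]
eef_rot: [[0.017, 1.0, 0.0], [1.0, -0.017, -0.0], [-0.0, 0.0, -1.0]]
contact_force: [0.2, 0.8, -0.3]
opening: -0.0004
grip_force: 0.0
t: 3.9
ee_pos: [0.5205, -0.2023, 0.1364]
eef_rot: [[0.017, 1.0, 0.0], [1.0, -0.017, -0.0], [-0.0, 0.0, -1.0]]
contact_force: [0.4, 0.3, -0.7]
opening: -0.0
grip_force: 0.0
```

```bash
python3 -m handwheel '[[0,0,0,0.0004,0,0,0],[0,0,0,0.0003,0,0,0],[0,0,0,0.0003,0,0,0],[0,0,0,0,0,0,0],[0,0,0,0,0,0,0]]'
```

```text
t: 4.53
ee_pos: [0.5205, -0.2023, 0.1354]
eef_rot: [[0.017, 1.0, 0.0], [1.0, -0.017, -0.0], [-0.0, 0.0, -1.0]]
contact_force: [0.5, -0.3, 0.1]
opening: 0.0001
grip_force: 0.0
```

```bash
for i in 1; do python3 -m handwheel '[[0,0,0,0.0004,0,0,0],[0,0,0,0.0003,0,0,0],[0,0,0,0.0003,0,0,0],[0,0,0,0,0,0,0],[0,0,0,0,0,0,0]]'; done; python3 -m handwheel '[[0,0,0,0.0004,0,0,0],[0,0,0,0.0003,0,0,0],[0,0,0,0.0003,0,0,0],[0,0,0,0,0,0,0],[0,0,0,0,0,0,0]]'
```

```text
t: 5.15
ee_pos: [0.5205, -0.2023, 0.1344]
eef_rot: [[0.017, 1.0, 0.0], [1.0, -0.017, -0.0], [-0.0, 0.0, -1.0]]
contact_force: [-0.7, -0.7, 0.6]
opening: 0.0002
grip_force: 0.0
t: 5.78
ee_pos: [0.5205, -0.2023, 0.1334]
eef_rot: [[0.017, 1.0, 0.0], [1.0, -0.017, -0.0], [-0.0, 0.0, -1.0]]
contact_force: [-0.0, 0.4, 0.6]
opening: 0.0001
grip_force: 0.0
```

```bash
python3 -m handwheel '[[0,0,0,0.0004,0,0,0],[0,0,0,0.0003,0,0,0],[0,0,0,0.0003,0,0,0],[0,0,0,0,0,0,0],[0,0,0,0,0,0,0]]'
python3 - <<'E'
from h import *
snap('wrist','w2.png'); c=snap('side','s2.png'); 
K,R,t=map(np.array,(c['intrinsics'],c['R'],c['t']));q=K@(R@np.array([.5213,-.2023,.115])+t);u,v=(q[:2]/q[2]).astype(int);print(u,v)
i=c['img'][max(v-50,0):v+50,max(u-65,0):u+65,::-1];cv2.imwrite('pics/s2c.png',cv2.resize(i,None,fx=6,fy=6,interpolation=cv2.INTER_CUBIC))
E
```

```text
t: 6.4
ee_pos: [0.5205, -0.2023, 0.1324]
eef_rot: [[0.017, 1.0, 0.0], [1.0, -0.017, -0.0], [-0.0, 0.0, -1.0]]
contact_force: [-0.2, -0.1, -0.3]
opening: 0.0002
grip_force: 0.0
273 230
```

View pics/s2c.png

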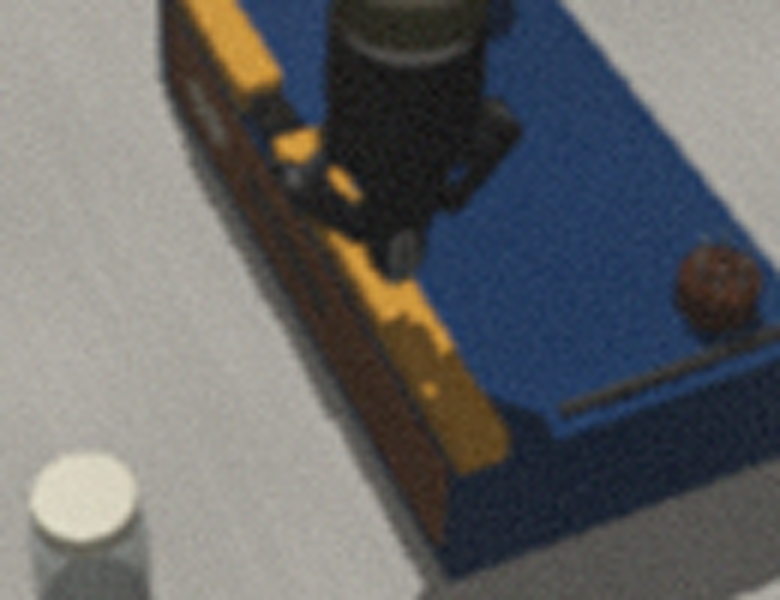

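View pics/w2.png

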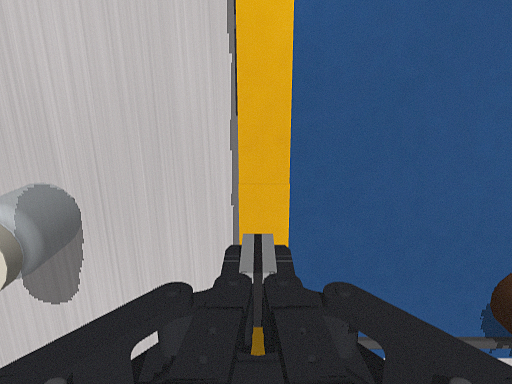

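Both views show the tip over the ridge on the fixed end but not yet touching, with the seam ahead of it at row 184. I'll keep lowering gently.

```bash
python3 -m handwheel '[[0,0,0,0.0004,0,0,0],[0,0,0,0.0003,0,0,0],[0,0,0,0.0003,0,0,0],[0,0,0,0,0,0,0],[0,0,0,0,0,0,0]]' | grep -E 'pos|force'
```

```text
ee_pos: [0.5205, -0.2023, 0.1314]
contact_force: [-0.4, 0.6, -0.9]
grip_force: 0.0
```

```bash
python3 -m handwheel '[[0,0,0,0.0004,0,0,0],[0,0,0,0.0003,0,0,0],[0,0,0,0.0003,0,0,0],[0,0,0,0,0,0,0],[0,0,0,0,0,0,0]]' | grep -E 'pos|force'
```

```text
ee_pos: [0.5205, -0.2023, 0.1304]
contact_force: [0.1, -1.0, -0.7]
grip_force: 0.0
```

```bash
python3 -m handwheel '[[0,0,0,0.0005,0,0,0],[0,0,0,0.0005,0,0,0],[0,0,0,0.0004,0,0,0],[0,0,0,0,0,0,0],[0,0,0,0,0,0,0]]' | grep -E 'pos|force'
```

```text
ee_pos: [0.5205, -0.2023, 0.129]
contact_force: [-0.6, -0.4, -0.1]
grip_force: 0.0
```

```bash
python3 -m handwheel '[[0,0,0,0.0005,0,0,0],[0,0,0,0.0005,0,0,0],[0,0,0,0.0004,0,0,0],[0,0,0,0,0,0,0],[0,0,0,0,0,0,0]]' | grep -E 'pos|force'
python3 - <<'E'
from h import *
c=snap('side','s3.png'); u,v=273,225
i=c['img'][v-40:v+35,u-50:u+50,::-1];cv2.imwrite('pics/s3c.png',cv2.resize(i,None,fx=8,fy=8,interpolation=cv2.INTER_CUBIC))
K,R,t=map(np.array,(c['intrinsics'],c['R'],c['t']))
for z in(.115,.1056,.128):
  q=K@(R@np.array([.5205,-.2023,z])+t);q=q[:2]/q[2];print(z,(q-[u-50,v-40])*8)
E
```

```text
ee_pos: [0.5205, -0.2023, 0.1276]
contact_force: [-0.1, -0.7, 0.3]
grip_force: 0.0
0.115 [398.70392156 361.5832483 ]
0.1056 [397.85391804 377.27746544]
0.128 [399.8957647  339.57740397]
```

View pics/s3c.png

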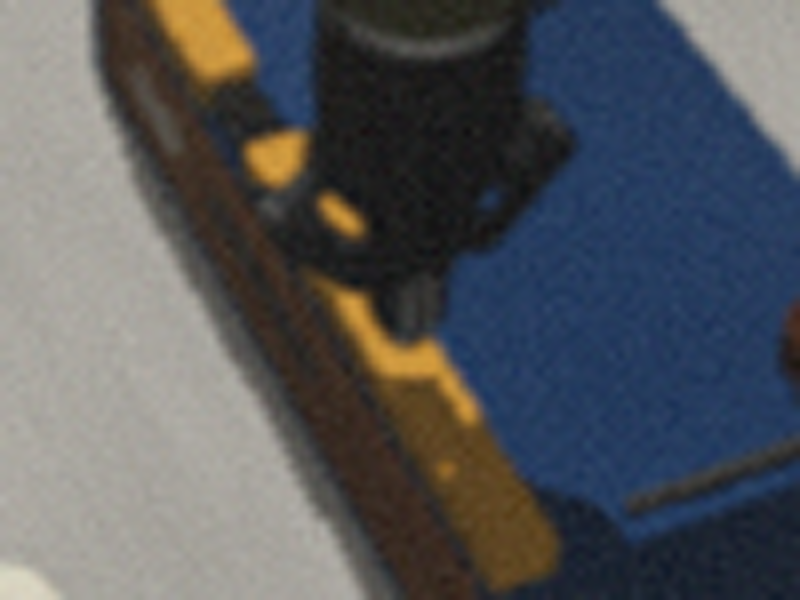

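The tip at about (410,340) is still above its contact point at about (399,361), by roughly 7–12 mm. The shut tip is evidently shorter than stated, so I'll go on down.

```bash
python3 -m handwheel '[[0,0,0,0.0005,0,0,0],[0,0,0,0.0005,0,0,0],[0,0,0,0.0005,0,0,0],[0,0,0,0.0005,0,0,0],[0,0,0,0,0,0,0]]' | grep -E 'pos|force'
```

```text
ee_pos: [0.5205, -0.2023, 0.1255]
contact_force: [0.3, -0.3, 0.8]
grip_force: 0.0
```

```bash
python3 -m handwheel '[[0,0,0,0.0005,0,0,0],[0,0,0,0.0005,0,0,0],[0,0,0,0.0005,0,0,0],[0,0,0,0,0,0,0],[0,0,0,0,0,0,0]]' | grep -E 'pos|force'
```

```text
ee_pos: [0.5205, -0.2024, 0.1241]
contact_force: [-0.1, -0.1, 0.8]
grip_force: 0.0
```

```bash
python3 -m handwheel '[[0,0,0,0.0005,0,0,0],[0,0,0,0.0005,0,0,0],[0,0,0,0.0005,0,0,0],[0,0,0,0,0,0,0],[0,0,0,0,0,0,0]]' | grep -E 'pos|force'
```

```text
ee_pos: [0.5205, -0.2023, 0.1226]
contact_force: [-0.3, 0.4, 0.4]
grip_force: 0.0
```

Run:
```python
from h import *
a=snap('wrist','w3.png'); M=np.linalg.inv(np.array(a['mount']));K=np.array(a['intrinsics'])
print(np.round(np.array(a['mount']),4))
s=env.sense()
for p in((.011,0,.022),(.011,0,.010),(.011,0,0),(.011,.0145,.022),(.011,.0145,.0),(.011,.008,0),(.011,.008,.01),(.011,.008,.022)):
  q=K@(M@np.r_[p,1])[:3]; print(p,(q[:2]/q[2]).round(1))
for cx in(-.013,.013):
  for cy in (-.085,-.1,-.11):
    p=np.array([.52324,-.09449,.115])+cx*np.array([1,-.017,0])+cy*np.array([.017,1,0]);q=K@(M@np.r_[np.array(s['eef_rot']).T@(p-s['ee_pos']),1])[:3]; print(cx,cy,(q[:2]/q[2]).round(1))
cv2.imwrite('pics/w3c.png',cv2.resize(a['img'][130:280,160:360,::-1],None,fx=4,fy=4,interpolation=cv2.INTER_CUBIC))
```

```text
[[ 1.300e-03 -9.599e-01 -2.805e-01  7.140e-02]
 [ 1.000e+00  1.300e-03  2.000e-04 -1.500e-03]
 [ 2.000e-04 -2.805e-01  9.599e-01 -1.493e-01]
 [ 0.000e+00  0.000e+00  0.000e+00  1.000e+00]]
(0.011, 0, 0.022) [260.2 208.7]
(0.011, 0, 0.01) [260.3 216.8]
(0.011, 0, 0) [260.5 224.4]
(0.011, 0.0145, 0.022) [287.5 208.8]
(0.011, 0.0145, 0.0) [291.5 224.4]
(0.011, 0.008, 0) [277.6 224.4]
(0.011, 0.008, 0.01) [276.5 216.8]
(0.011, 0.008, 0.022) [275.3 208.8]
-0.013 -0.085 [235.2 195.3]
-0.013 -0.1 [235.7 224.4]
-0.013 -0.11 [236.1 243.1]
0.013 -0.085 [289.4 195.4]
0.013 -0.1 [288.6 224.5]
0.013 -0.11 [288.1 243.1]
```

View pics/w3c.png

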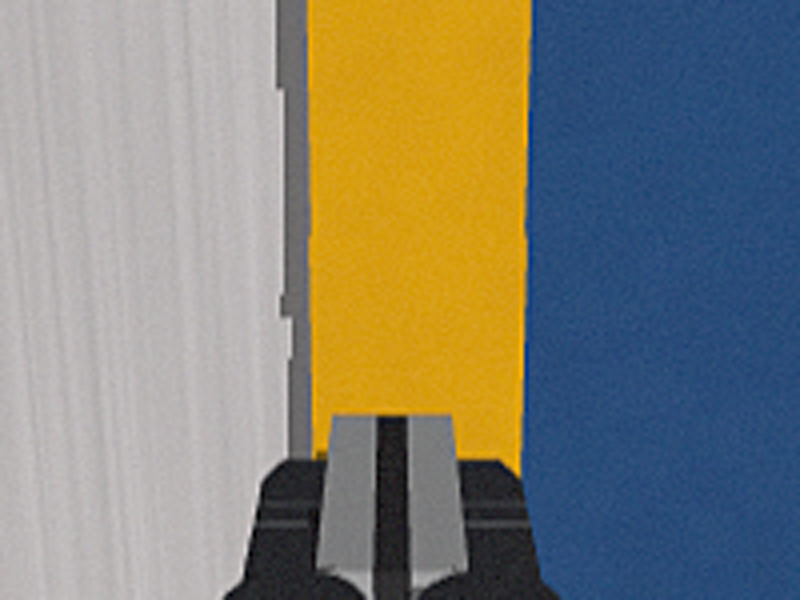

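The wrist crop puts the pad tips at row 234, columns 242–274. That means the tips stand behind the TCP when shut, not 22 mm ahead of it, and the side view agrees. Contact should come near TCP z of 0.104–0.115. The ridge centre is also about 2 mm further along tool y.

```bash
python3 -m handwheel '[[0,0,0.002,0.0005,0,0,0],[0,0,0,0.0006,0,0,0],[0,0,0,0.0006,0,0,0],[0,0,0,0.0006,0,0,0],[0,0,0,0,0,0,0]]' | grep -E 'pos|force'
```

```text
ee_pos: [0.5224, -0.2023, 0.1202]
contact_force: [-0.2, 0.3, 0.1]
grip_force: 0.0
```

```bash
python3 -m handwheel '[[0,0,0,0.0005,0,0,0],[0,0,0,0.0005,0,0,0],[0,0,0,0.0005,0,0,0],[0,0,0,0.0005,0,0,0],[0,0,0,0,0,0,0]]' | grep -E 'pos|force'
```

```text
ee_pos: [0.5225, -0.2023, 0.1183]
contact_force: [0.1, -0.0, -0.2]
grip_force: 0.0
```

```bash
python3 -m handwheel '[[0,0,0,0.0005,0,0,0],[0,0,0,0.0005,0,0,0],[0,0,0,0.0005,0,0,0],[0,0,0,0.0005,0,0,0],[0,0,0,0,0,0,0]]' | grep -E 'pos|force'
```

```text
ee_pos: [0.5225, -0.2024, 0.1162]
contact_force: [-1.2, -0.4, -0.7]
grip_force: 0.0
```

```bash
python3 -m handwheel '[[0,0,0,0.0004,0,0,0],[0,0,0,0.0004,0,0,0],[0,0,0,0.0004,0,0,0],[0,0,0,0.0003,0,0,0],[0,0,0,0,0,0,0]]' | grep -E 'pos|force'
```

```text
ee_pos: [0.5225, -0.2024, 0.1148]
contact_force: [0.4, 0.2, 0.7]
grip_force: 0.0
```

```bash
python3 -m handwheel '[[0,0,0,0.0004,0,0,0],[0,0,0,0.0004,0,0,0],[0,0,0,0.0004,0,0,0],[0,0,0,0.0003,0,0,0],[0,0,0,0,0,0,0]]' | grep -E 'pos|force'
```

```text
ee_pos: [0.5225, -0.2024, 0.1133]
contact_force: [-0.6, -0.8, -0.4]
grip_force: 0.0
```

```bash
python3 -m handwheel '[[0,0,0,0.0004,0,0,0],[0,0,0,0.0004,0,0,0],[0,0,0,0.0004,0,0,0],[0,0,0,0.0003,0,0,0],[0,0,0,0,0,0,0]]' | grep -E 'pos|force'
```

```text
ee_pos: [0.5225, -0.2023, 0.1118]
contact_force: [0.2, -0.9, 0.7]
grip_force: 0.0
```

```bash
python3 -m handwheel '[[0,0,0,0.0004,0,0,0],[0,0,0,0.0004,0,0,0],[0,0,0,0.0004,0,0,0],[0,0,0,0.0003,0,0,0],[0,0,0,0,0,0,0]]' | grep -E 'pos|force'
```

```text
ee_pos: [0.5225, -0.2024, 0.1102]
contact_force: [0.1, -0.1, -0.6]
grip_force: 0.0
```

```bash
python3 -m handwheel '[[0,0,0,0.0004,0,0,0],[0,0,0,0.0004,0,0,0],[0,0,0,0.0004,0,0,0],[0,0,0,0.0003,0,0,0],[0,0,0,0,0,0,0]]' | grep -E 'pos|force'
```

```text
ee_pos: [0.5225, -0.2024, 0.1088]
contact_force: [0.3, -0.5, -0.1]
grip_force: 0.0
```

```bash
python3 -m handwheel '[[0,0,0,0.0004,0,0,0],[0,0,0,0.0004,0,0,0],[0,0,0,0.0004,0,0,0],[0,0,0,0.0003,0,0,0],[0,0,0,0,0,0,0]]' | grep -E 'pos|force'
```

```text
ee_pos: [0.5226, -0.2024, 0.1087]
contact_force: [-3.5, 1.7, 9.5]
grip_force: 4.6
```

```bash
python3 -m handwheel '[[0,0,0,0.0004,0,0,0],[0,0,0,0.0004,0,0,0],[0,0,0,0.0004,0,0,0],[0,0,0,0.0003,0,0,0],[0,0,0,0,0,0,0]]' | grep -E 'pos|force'
python3 - <<'E'
from h import *
a=snap('wrist','w4.png');
c=snap('side','s4.png'); u,v=273,225
A=cv2.resize(a['img'][130:280,160:360,::-1],(400,300)); B=cv2.resize(c['img'][v-40:v+35,u-50:u+50,::-1],(800,600),interpolation=cv2.INTER_CUBIC)[150:450,200:600]
cv2.imwrite('pics/m4.png',np.hstack([A,B]))
E
```

```text
ee_pos: [0.5226, -0.2024, 0.1086]
contact_force: [-6.4, 3.3, 18.5]
grip_force: 9.1
```

View pics/m4.png

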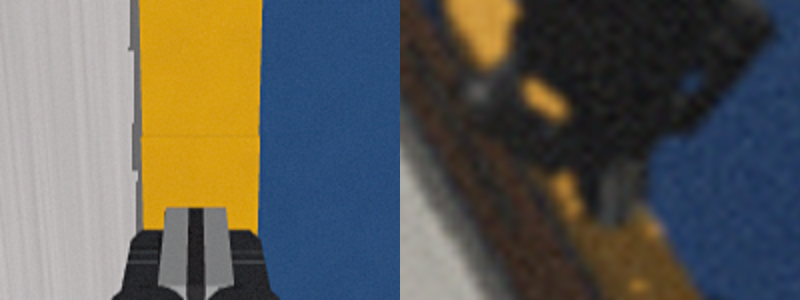

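Contact came at TCP z of 0.1087. The tip is on the fixed end, with the seam about 18 mm ahead of it (left panel, row 135 against the tip at row 208). I'll ease the force and slide.

```bash
python3 -m handwheel '[[0,0,0,-0.0012,0,0,0],[0,0.005,0,0,0,0,0],[0,0.006,0,0,0,0,0],[0,0.006,0,0,0,0,0],[0,0.006,0,0,0,0,0]]' | grep -E 'pos|force'
```

```text
ee_pos: [0.5245, -0.1814, 0.1087]
contact_force: [0.6, -4.4, 5.4]
grip_force: 2.9
```

```bash
python3 -m handwheel '[[0,0.006,0,0,0,0,0],[0,0.006,0,0,0,0,0],[0,0.006,0,0,0,0,0],[0,0.006,0,0,0,0,0],[0,0.006,0,0,0,0,0]]' | grep -E 'pos|force'
```

```text
ee_pos: [0.5248, -0.151, 0.1084]
contact_force: [-0.3, -4.2, 5.6]
grip_force: 3.0
```

Now on the bar: the height dropped 0.3 mm and the force is steady. I'll keep sliding.

```bash
python3 -m handwheel '[[0,0.006,0,0,0,0,0],[0,0.006,0,0,0,0,0],[0,0.006,0,0,0,0,0],[0,0.006,0,0,0,0,0],[0,0.006,0,0,0,0,0]]' | grep -E 'pos|force'
```

```text
ee_pos: [0.5253, -0.1209, 0.1084]
contact_force: [-0.1, -5.2, 6.0]
grip_force: 3.1
```

```bash
python3 -m handwheel '[[0,0.006,0,0,0,0,0],[0,0.006,0,0,0,0,0],[0,0.006,0,0,0,0,0],[0,0.006,0,0,0,0,0],[0,0.006,0,0,0,0,0]]' | grep -E 'pos|force'
```

```text
ee_pos: [0.5258, -0.0909, 0.1084]
contact_force: [0.4, -4.9, 5.8]
grip_force: 3.2
```

```bash
python3 -m handwheel '[[0,0.005,0,0,0,0,0],[0,0.005,0,0,0,0,0],[0,0.005,0,0,0,0,0],[0,0.005,0,0,0,0,0],[0,0,0,0,0,0,0]]' | grep -E 'pos|force'
```

```text
ee_pos: [0.5261, -0.0703, 0.1083]
contact_force: [0.3, -3.0, 6.6]
grip_force: 3.4
```

```bash
python3 -m handwheel '[[0,0.003,0,0,0,0,0],[0,0.003,0,0,0,0,0],[0,0.003,0,0,0,0,0],[0,0.002,0,0,0,0,0],[0,0,0,0,0,0,0]]' | grep -E 'pos|force'
```

```text
ee_pos: [0.5246, -0.0579, 0.1068]
contact_force: [0.1, -0.2, -1.0]
grip_force: 0.0
```

```bash
python3 -m handwheel '[[0,0.003,0,0,0,0,0],[0,0.003,0,0,0,0,0],[0,0.003,0,0,0,0,0],[0,0.003,0,0,0,0,0],[0,0,0,0,0,0,0]]' | grep -E 'pos|force'
```

```text
ee_pos: [0.5252, -0.0461, 0.107]
contact_force: [0.4, -0.0, 0.6]
grip_force: 0.0
```

The force fell to zero inside the notch, and the tip is now at its centre. I'll press. The key should meet the tip near z=0.1032 and be home at 0.0952.

```bash
python3 -m handwheel '[[0,0,0,0.002,0,0,0],[0,0,0,0.002,0,0,0],[0,0,0,0.002,0,0,0],[0,0,0,0.001,0,0,0],[0,0,0,0.001,0,0,0]]' | grep -E 'pos|force'
```

```text
ee_pos: [0.5253, -0.0465, 0.0991]
contact_force: [-0.7, 0.2, 2.5]
grip_force: 1.6
```

```bash
python3 -m handwheel '[[0,0,0,0.002,0,0,0],[0,0,0,0.0015,0,0,0],[0,0,0,0.001,0,0,0],[0,0,0,0.001,0,0,0],[0,0,0,0,0,0,0]]' | grep -E 'pos|force'
```

```text
ee_pos: [0.5254, -0.0465, 0.095]
contact_force: [-3.2, 0.6, 14.4]
grip_force: 7.1
```

At the stop (z=0.0950, 14 N). I'll hold briefly, then lift clear.

```bash
python3 -m handwheel '[[0,0,0,0.0005,0,0,0],[0,0,0,0,0,0,0],[0,0,0,0,0,0,0],[0,0,0,0,0,0,0],[0,0,0,-0.003,0,0,0]]' | grep -E 'pos|force';python3 -m handwheel '[[0,0,0,-0.01,0,0,0],[0,0,0,-0.02,0,0,0],[0,0,0,-0.03,0,0,0],[0,0,0,-0.04,0,0,0],[0,0,0,-0.02,0,0,0]]' | grep -E '^t|pos|force'
python3 - <<'E'
from h import *
a=snap('wrist','w5.png'); b=snap('side','s5.png'); cv2.imwrite('pics/m5.png',np.hstack([cv2.resize(a['img'][:,:,::-1],(400,300)),cv2.resize(b['img'][140:290,200:400,::-1],(400,300))]))
E
```

```text
ee_pos: [0.5251, -0.0463, 0.0962]
contact_force: [0.4, -0.1, 0.5]
grip_force: 0.0
t: 24.2
ee_pos: [0.526, -0.0465, 0.2183]
contact_force: [0.6, 0.1, -0.5]
grip_force: 0.0
```

View pics/m5.png

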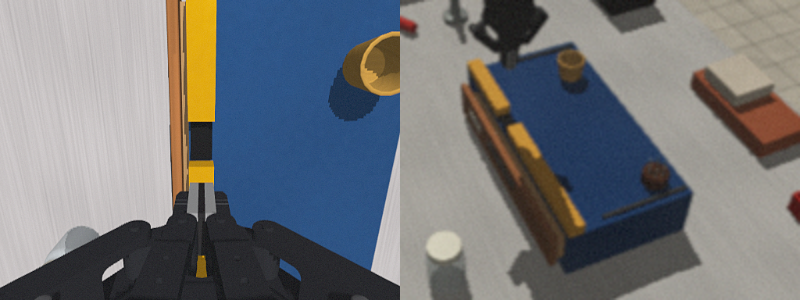

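The drawer front stands out along the ridge (left panel, columns 168–188), about 20 mm. The hand is clear, and the tin, bur stand and jar look undisturbed. I'll hand in.

```bash
python3 -c "
from workcell import env; print(env.sign_off())"
```

```text
the job is handed in; nothing more can be done
None
```

The key was pressed to its stop, the drawer stands about 20 mm out by the last picture, the hand is clear, and the job is handed in at about 24 s; no verdict was returned.

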